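# Shut the kiln damper

## Robot

A 6-joint arm with a two-finger parallel gripper is mounted at the origin on the work surface. World frame = base frame: x ahead of the robot, y to its left, z up, the work surface at z = 0. Lengths are in m, angles in rad, forces in N, time in s.
With the tool pointing down it reaches from about 0.35 to 0.975 m from the base axis. Payload 4.9 kg.
Tool frame: the origin (TCP) lies on the front face of the gripper's body, between the roots of the fingers; the fingertips stand ctrl.finger_overhang ahead of it and the grasp point (between the pads) lies 54 mm ahead of it (ctrl.finger_overhang is the distance from the TCP to the fingertips, in m); z points along the fingers, y is the line along which they close (so a half turn about z gives the same grasp; the last joint's range is limited). The gripper opens to 85 mm and grips with 20 to 120 N. Pads are 22 mm wide; open, the fingers measure 114 mm over their backs; the gripper's body (76 mm by 85 mm) begins 54 mm behind the grasp point. The pads swing forward as they close: fully open they stand 13 mm farther back than shut.
Start: joints at [-1.422, 0.053, 1.613, -0, 1.476, -0.119], TCP at [0.165, -0.603, 0.304] pointing down, gripper open.
Joint ranges: [-3.01, 3.01], [-1.01, 2.22], [0.06, 2.58], [-1.02, 4.17], [0.09, 2.62], [-3.14, 3.14]. Speed limits (rad/s): [2.57, 2.57, 3.14, 3.14, 3.14, 3.14].

## Interface

Orientations are given as a rotation vector (axis times angle).
In Python, from station import ctrl, vision gives the robot as it stands. The module is installed in compiled form; this text tells all that it offers.
- The arm moves only by the tool drive_tool, never from a script. Its argument "rows" is a list of rows, each a list of 2 entries, a list of its own where there are three numbers: the shift along the tool's x, y, z in m, then the turn about the tool's z in rad. A call has 1 to 10 rows; each row shifts and turns the commanded pose from where the row before left it, along the tool's axes as they then stand; what a row does not reach is not made up. A row lasts 1/10 s, in which the tool goes at most 50 mm and 8.59 degrees, less where a joint would pass 70% of its speed; a pose out of reach is approached as far as the arm can. A call with a gripper value outside its range is refused whole. "jaw" is the closure, from 0 (fully open) to 1 (shut), set as the call begins (left out, the last holds). The fingers move at their own pace and stop on an object; "grip_force" is the grip in N (left out, the last holds). Time passes only in rows, so rows that do not move let the fingers close. It gives the time, the measured TCP pose, the force, the opening and the grip force at its end, in the units of the state.
- ctrl.get_obs(): the state, without advancing time (a new reading comes with each control period).
- vision.get_image(name): name is "scene" or "side" or "wrist"; returns a dict with "image" (400x640x3 uint8, blue, green, red), "vertical_fov" (degrees; the focal length in pixels is half the picture's height over the tangent of half this angle, whatever the lens; pixels are square), "cx", "cy" (the principal point, pixels), "dist_coeffs" ([k1, k2, p1, p2, k3] as OpenCV has them; the pictures are not rectified), "R" (3x3) and "t" (3): a world point X has camera coordinates R X + t. Camera axes: x right, y down, z forward; pixel columns grow to the right and rows downward; lengths in m; the calibration is good to about 2 mm. A picture is of the moment at which its call begins. There is no depth.
- ctrl.finish_job(): hands the job in; it is judged then, once.
The state is a dict: "t": time; "q": joint angles; "dq": joint speeds; "effort": joint torques, N m; "tool_pos": TCP position; "tool_rot": TCP orientation; "contact_force": force on the tool from outside, world axes, zero at the start; "wrist_torque": the same for the moment, N m; "opening": finger opening in m; "grip_force": force on a finger pad.
Only numpy, scipy, OpenCV 4.12 (cv2) and the standard library are available. Lean on these libraries where they do the work, as an engineer would, in place of code of your own. Each camera call takes 0.05 s, during which the arm holds its last target. There are 200 camera calls.

## Task

The firing is over: close the flue of the little brick kiln so that it cools slowly. Take the narrow dark damper plate from its stack, start its clipped end into the slot in the chimney along the steel runner, and push it in until it butts against the stop, so that only its pale handle end stays outside; let go of it. The bricks round the slot are laid dry: do not shove them out of place, and leave the other loose things on the bench where they are.

Things in the scene. Friction and masses are not known exactly. Their poses are not given: they have to be found in the camera images.
- kiln: Fixed brick kiln with a chimney before it. Origin on the bench under the middle of the chimney's slot face; x points level into the slot (push direction), y level to the left of that, z up. Chimney 178 mm square: x 0 to 178, y -89 to 89, roof slab top at z 228 mm; a flue pipe, radius 40, cap radius 65, rises from x 95 mm to z 0.41 m. Chamber behind: x 178 to 550, 350 wide, 322 mm high.
- mouth (a point): Middle of the chimney face at slot-floor height (128 mm). The slot is 64 wide, 18 high, along the kiln's x, square-edged, its end stop 130 mm in. The dry-laid course that holds the slot (with roof bricks and pipe above, all in line) is shifted sideways, along the kiln's y, by up to 12 mm either way from this point, differently each time: look or feel for the slot.
- runner (a point): Outer end, top centre, of the fixed steel runner leading to the slot: a level bar 24 mm wide, 95 mm long, 8 mm thick, its top 1.5 mm above the slot floor, on a leg 20 mm wide. It keeps to the chimney's middle line, not to the shifted slot. Beside it there is free room for fingers.
- damper_course (a joint): How far the dry-laid course with the slot, its roof bricks and pipe (5 kg of light firebrick) has been shoved along the kiln's x axis, in m: 0 at the start; only its own weight holds it, and it slides away when pushed with more than about 25 N. Not to be moved. Its sideways place is not told by this number.
- damper: Damper: rigid dark red-brown plate 170 long (x), 60 wide (y), 12 mm thick, 0.2 to 0.4 kg, lying on a stack. Origin: centre of its underside. +x is the nose, its corners clipped 3 mm at 45 degrees, which goes first; the -x end is the handle end with a pale band 26 mm wide on top. Home: nose against the stop, last 40 mm outside.
- nose (a point): Middle of the damper's nose end face, at half its thickness.
- handle (a point): Middle of the damper's handle end face, at half its thickness.
- stack_a: A fixed stack of shelf strips on which the damper lies at the start: 136 mm long (x), 43 mm wide (y), 48 mm high. Origin: centre of its underside.
- stack_b: A fixed stack like the other, carrying the broad shelf: 136 x 43 x 48 mm. Origin: centre of its underside.
- broad_shelf: A pale kiln shelf 170 x 92 x 12 mm, too broad for the slot, loose on its stack; not to be moved. Origin: centre of its underside.
- glaze_jar: A glaze jar, 72 mm in diameter, 110 mm high, loose bystander. Origin: centre of its underside.
- bowl: A biscuit-fired bowl, 124 mm in diameter, 58 mm high, loose bystander. Origin: centre of its underside.
- mug: A blue mug, 80 mm in diameter, 90 mm high, loose bystander. Origin: centre of its underside.
- prop: A pale square kiln prop, 45 x 45 x 110 mm, standing loose, bystander. Origin: centre of its underside.
- cone_row: Three pyrometric cones in a clay bar 120 x 34 mm, 71 mm high, loose bystander. Origin: centre of its underside.
Not all that is in view belongs to the job. What is shaped like the damper but blue or green is not meant.

How it is judged:
At the end, for the whole second after the job is handed in: The damper lies still and released in the slot, nose first, its nose within 4 mm of the stop (126 to 134 mm past the slot face), level on the slot floor (both ends' mid-thickness 129 to 141 mm up) and straight (both ends within 18 mm of the chimney's middle line) (x of nose in the frame of kiln between 0.126 and 0.134 m and z of nose in the frame of kiln between 0.129 and 0.141 m and y of nose in the frame of kiln between -0.018 and 0.018 m and z of handle in the frame of kiln between 0.129 and 0.141 m and y of handle in the frame of kiln between -0.018 and 0.018 m and linear speed of damper below 0.01 m/s); the robot touches nothing.
It fails at once if the other loose things moved by more than 20 mm (distance of any of broad_shelf, glaze_jar, bowl, mug, prop, cone_row from where it was at the start of the episode above 0.02 m).
It fails at once if the dry-laid bricks round the slot shoved by more than 4 mm (value of joint damper_course above 0.004 m or value of joint damper_course below -0.004 m).
It also fails if it takes over 64 s, if anything falls off the work surface, if the arm or the gripper's body presses on something with over 40 N, if the wrist force passes 120 N, or if a joint passes its speed limit or range.

## Working session

There is one attempt and no reset: what is moved stays moved. The work goes in short steps, Python scripts to look and compute and a tool call to move; the robot and the scene stay as the last step left them, time stands still between calls to the robot, and variables do not carry over. Pictures are saved under pics/ and viewed, at most 10 in all, crops included, and the job is handed in when it is done.

Besides the shell and the picture viewer there is one more tool, called after "Emit:" as name([rows], argument=value, ...), one row to a line, values as JSON. drive_tool: Moves the arm, as the interface text tells. Its arguments: {"type":"object","properties":{"rows":{"type":"array","items":{"type":"array"}},"jaw":{"type":"number"},"grip_force":{"type":"number"}},"required":["rows"]}

```bash
mkdir -p pics; cat > h.py <<'E'
import numpy as np, cv2
from station import ctrl, vision
def cam(n):
    c=vision.get_image(n); im=c["image"]; f=im.shape[0]/2/np.tan(np.radians(c["vertical_fov"])/2)
    K=np.array([[f,0,c["cx"]],[0,f,c["cy"]],[0,0,1]]); return im,K,np.array(c["dist_coeffs"],float),np.array(c["R"]),np.array(c["t"])
def rays(px,C):
    _,K,d,R,t=C
    u=cv2.undistortPoints(np.array(px,float).reshape(-1,1,2),K,d).reshape(-1,2)
    return -R.T@t,(np.c_[u,np.ones(len(u))]@R)
def onz(px,C,z):
    o,D=rays(px,C); return o+D*((z-o[2])/D[:,2])[:,None]
def proj(P,C):
    _,K,d,R,t=C
    return cv2.projectPoints(np.array(P,float).reshape(-1,3),cv2.Rodrigues(R)[0],t,K,d)[0].reshape(-1,2)
def tri(p1,C1,p2,C2):
    A=[];b=[]
    for p,C in((p1,C1),(p2,C2)):
        o,D=rays([p],C);D=D[0]/np.linalg.norm(D[0]);M=np.eye(3)-np.outer(D,D);A.append(M);b.append(M@o)
    return np.linalg.lstsq(np.vstack(A),np.hstack(b),rcond=None)[0]
E
python3 - <<'E'
from h import *
import pickle
d={}
for n in("scene","side","wrist"):
    d[n]=cam(n); cv2.imwrite(f"pics/{n}.png",d[n][0]); print(n,(-d[n][3].T@d[n][4]).round(3),d[n][1][0,0].round(1))
pickle.dump(d,open("d.pkl","wb"))
print(ctrl.get_obs(),ctrl.finger_overhang)
E
```

```text
scene [1.222 0.368 0.847] 477.0
side [ 0.319 -1.055  0.605] 361.7
wrist [ 0.239 -0.582  0.373] 308.3
{'t': 0.15, 'q': array([-1.42200253e+00,  5.32345084e-02,  1.61397823e+00,  1.70172421e-05,
        1.47599719e+00, -1.19008069e-01]), 'dq': array([ 9.80831419e-04, -1.21766405e-03, -3.69954994e-03, -7.27298148e-05,
        1.55533896e-03,  5.88696122e-04]), 'effort': array([-2.91352826e-04, -3.94245672e+01, -3.70721805e+01, -1.78457362e-04,
        4.60648182e-03, -2.12264706e-05]), 'tool_pos': array([ 0.16532663, -0.60235519,  0.3029274 ]), 'tool_rot': array([-3.11186865e+00, -4.19187831e-01,  1.12211969e-05]), 'contact_force': array([ 0.068127  ,  0.1304309 , -0.26997298]), 'wrist_torque': array([-0.02633331,  0.0366812 ,  0.00679534]), 'grip_force': 0.0, 'opening': 0.08515490669416843} 0.0726
```

View pics/scene.png

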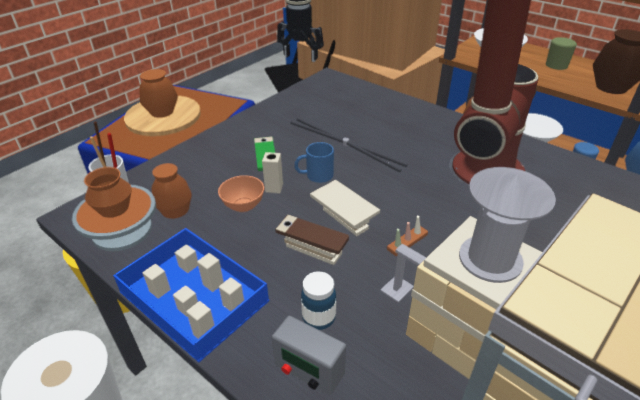

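View pics/side.png

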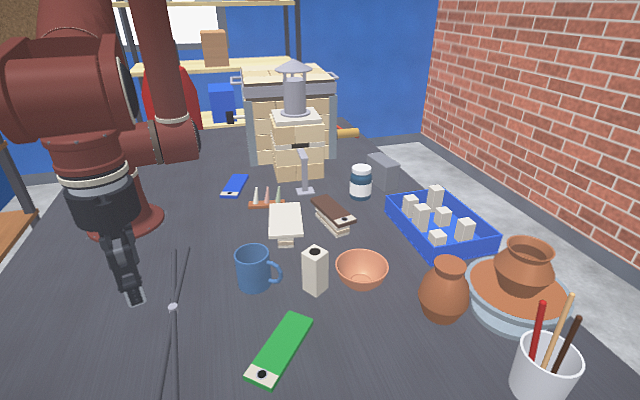

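The scene picture shows the brown damper at (313,233) on its stack, with its pale handle band at (287,224). The pale broad shelf is at (345,205), the runner at (410,255) and the chimney at (490,250). The side picture shows the damper at (333,210), the slot at (300,146) and the runner at (305,157).
Candidates: the brown plate at scene (313,233), the blue plate at side (235,186), and the green plate at side (280,348) and scene (264,150). The brown one fits: dark red-brown with a pale band, on a stack. Next I'll confirm it in an enlarged crop.

```bash
python3 - <<'E'
from h import *
import pickle
d=pickle.load(open("d.pkl","rb"))
a=cv2.resize(d["scene"][0][200:320,260:460],None,fx=4,fy=4,interpolation=cv2.INTER_CUBIC)[:300]
a=cv2.resize(d["scene"][0][205:305,265:465],(800,400)) [:, :]
a=cv2.resize(d["scene"][0][210:310,270:430],(480,300),interpolation=cv2.INTER_CUBIC)
b=cv2.resize(d["side"][0][105:245,240:365],(536,600),interpolation=cv2.INTER_CUBIC)
c=np.zeros((600,800,3),np.uint8); c[:300,:264]=cv2.resize(d["scene"][0][210:265,270:355],(264,171),interpolation=cv2.INTER_CUBIC)[:300] if 0 else cv2.resize(d["scene"][0][210:270,272:352],(264,300),interpolation=cv2.INTER_CUBIC); c[:,264:]=b
c[300:,:264]=cv2.resize(d["scene"][0][230:310,375:445],(264,300),interpolation=cv2.INTER_CUBIC)
cv2.imwrite("pics/crop.png",c)
# brown mask
for n,box in(("scene",(260,200,360,270)),("side",(300,185,365,240))):
    im=d[n][0].astype(int); B,G,R=im[...,0],im[...,1],im[...,2]
    m=((R-B>22)&(R<130)&(R>40)).astype(np.uint8); k=np.zeros_like(m); x0,y0,x1,y1=box; k[y0:y1,x0:x1]=m[y0:y1,x0:x1]
    cs=max(cv2.findContours(k,0,1)[0],key=cv2.contourArea)
    print(n,cv2.contourArea(cs),cv2.approxPolyDP(cs,2,True).reshape(-1,2).tolist())
E
```

```text
scene 999.5 [[283, 232], [337, 251], [348, 236], [298, 218], [286, 232]]
side 58.0 [[311, 199], [333, 222], [334, 218], [342, 216], [331, 218]]
```

View pics/crop.png

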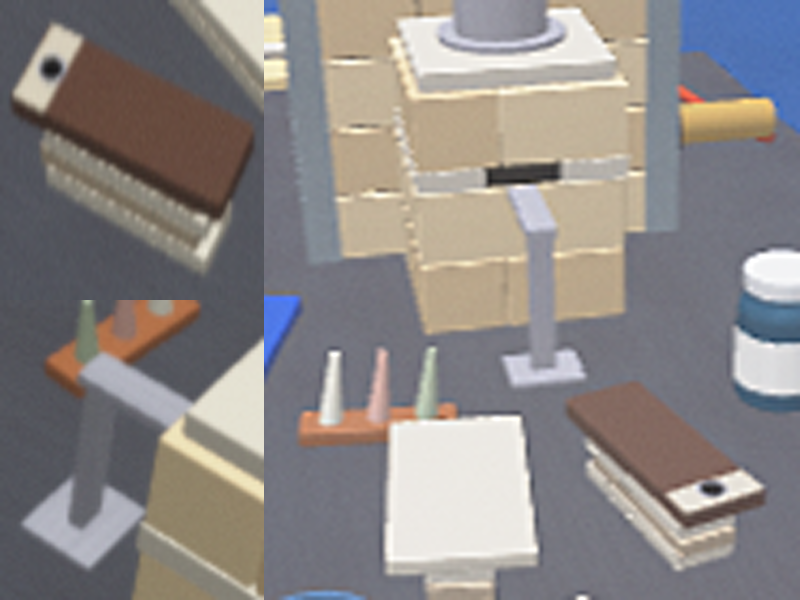

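The crop confirms the brown plate with its pale band and black dot at the near end, and its clipped nose towards the kiln. The slot shows at crop (487–560,175) and the runner at (513–540,188). Now the geometry.

```bash
python3 - <<'E'
from h import *
import pickle
d=pickle.load(open("d.pkl","rb")); S,D=d["scene"],d["side"]
su=lambda x,y:(272+x*80/264-.5,210+y/5-.5)
sl=lambda x,y:(375+x*70/264-.5,230+(y-300)*80/300-.5)
sd=lambda x,y:(240+(x-264)/4.288-.5,105+y/4.286-.5)
T=onz([su(52,22),su(12,98),su(253,125),su(222,205)],S,.06)
print("damper scene",T.round(4).tolist()); 
T2=onz([sd(680,520),sd(765,485),sd(568,402),sd(637,383)],D,.06); print("side HR HL? NL NR",T2.round(4).tolist())
for t in (T,T2): print(t[:,:2].mean(0), )
h=(T[0]+T[1])/2;n=(T[2]+T[3])/2;print("yaw",np.degrees(np.arctan2(*(n-h)[1::-1])),np.linalg.norm(n-h))
r=onz([sd(528,235),sd(556,229),sd(510,190),sd(536,187)],D,.1295);print("runner side",r.round(4).tolist())
r=onz([sl(100,357),sl(82,378)],S,.1295);print("runner scene",r.round(4).tolist())
b=onz([sd(428,333),sd(622,312)],D,0);print("base",b.round(4).tolist())
s=onz([sd(487,187),sd(561,183)],D,.128);print("slot floor",s.round(4).tolist())
f=onz([sd(418,194),sd(628,180)],D,.128);print("face@.128",f.round(4).tolist())
f=onz([sd(423,92),sd(622,76)],D,.205);print("face top",f.round(4).tolist())
E
```

```text
damper scene [[0.5869, -0.2814, 0.06], [0.6466, -0.2659, 0.06], [0.5497, -0.1175, 0.06], [0.6059, -0.1018, 0.06]]
side HR HL? NL NR [[0.5809, -0.2838, 0.06], [0.6468, -0.2603, 0.06], [0.551, -0.1177, 0.06], [0.6064, -0.1046, 0.06]]
[ 0.59728935 -0.19165788]
[ 0.59626377 -0.19159274]
yaw 103.35645114166364 0.16859404829288896
runner side [[0.5572, 0.0245, 0.1295], [0.5808, 0.0297, 0.1295], [0.5642, 0.1191, 0.1295], [0.5863, 0.1194, 0.1295]]
runner scene [[0.5631, 0.0315, 0.1295], [0.5836, 0.0327, 0.1295]]
base [[0.4909, 0.1364, 0.0], [0.6627, 0.1285, 0.0]]
slot floor [[0.5482, 0.1348, 0.128], [0.6092, 0.1259, 0.128]]
face@.128 [[0.4907, 0.1358, 0.128], [0.6645, 0.1164, 0.128]]
face top [[0.5043, 0.1607, 0.205], [0.6702, 0.1538, 0.205]]
```

```bash
cat >> h.py <<'E'
def pose():
    o=ctrl.get_obs(); from scipy.spatial.transform import Rotation as Ro
    R=Ro.from_rotvec(o["tool_rot"]).as_matrix(); return o["tool_pos"],R,np.degrees(np.arctan2(R[1,0],R[0,0])),o
def go(p,az=None):
    q,R,a,o=pose(); dl=R.T@(np.array(p)-q)
    print("t",round(o["t"],2),"at",q.round(4),"az",round(a,2),"shift tool",dl.round(4),"turn",None if az is None else round(-np.radians((az-a+180)%360-180),4))
E
python3 - <<'E'
from h import *
import pickle
go((.607,-.235,.30),103.4)
d=pickle.load(open("d.pkl","rb"))["wrist"]; p,R,a,o=pose()
print((R.T@d[3].T).round(3), R.T@(-d[3].T@d[4]-p))
E
```

```text
t 0.15 at [ 0.1653 -0.6024  0.3029] az 15.34 shift tool [ 0.5231 -0.2374  0.0034] turn -1.5369
[[-0.    -0.954 -0.301]
 [ 1.    -0.     0.   ]
 [-0.    -0.301  0.954]] [ 0.07674104 -0.00044045 -0.07012642]
```

Emit:
drive_tool([
  [[0.041,-0.0185,0],0],
  [[0.041,-0.0185,0],0],
  [[0.041,-0.0185,0],0],
  [[0.041,-0.0185,0],0],
  [[0.041,-0.0185,0],0],
  [[0.041,-0.0185,0],0],
  [[0.041,-0.0185,0],0],
  [[0.041,-0.0185,0],0],
  [[0.041,-0.0185,0],0],
  [[0.041,-0.0185,0],0],
], jaw=0, grip_force=60)

```text
t: 1.15
tool_pos: [0.5129, -0.3143, 0.3036]
tool_rot: [-3.113, -0.419, 0.0]
contact_force: [-0.0, -0.9, 0.8]
opening: 0.0852
grip_force: 0.0
```

Emit:
drive_tool([
  [[0.04,-0.018,0],0],
  [[0.04,-0.018,0],0],
  [[0.033,-0.0165,0],0],
  [[0,0,0],-0.14],
  [[0,0,0],-0.14],
  [[0,0,0],-0.14],
  [[0,0,0],-0.14],
  [[0,0,0],-0.14],
  [[0,0,0],-0.14],
  [[0,0,0],-0.14],
])

```text
t: 2.15
tool_pos: [0.6067, -0.2352, 0.3033]
tool_rot: [-2.544, -1.842, 0.001]
contact_force: [-0.2, 0.3, -0.2]
opening: 0.0856
grip_force: 0.0
```

Emit:
drive_tool([
  [[0,0,0],-0.14],
  [[0,0,0],-0.14],
  [[0,0,0],-0.14],
  [[0,0,0],-0.137],
  [[0,0,0],0],
  [[0,0,0],0],
])

```text
t: 2.75
tool_pos: [0.6068, -0.2352, 0.3035]
tool_rot: [-1.95, -2.462, 0.0]
contact_force: [0.2, -0.3, -0.4]
opening: 0.0857
grip_force: 0.0
```

```bash
python3 - <<'E'
from h import *
import pickle
go((.607,-.235,.30),103.4)
C=cam("wrist"); pickle.dump(C,open("w1.pkl","wb")); cv2.imwrite("pics/w1.png",C[0]); print(pose()[3]["q"].round(3))
print(proj([[.6165,-.2743,.06],[.5968,-.1916,.06]],C).round(0).tolist())
E
```

```text
t 2.75 at [ 0.6068 -0.2352  0.3035] az 103.25 shift tool [0.0002 0.0003 0.0035] turn -0.0027
[-0.484  0.113  1.549  0.     1.48  -0.716]
[[322.0, 215.0], [322.0, 135.0]]
```

View pics/w1.png

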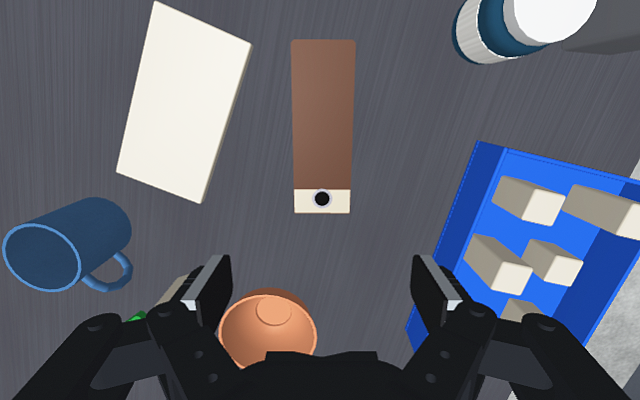

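```bash
python3 - <<'E'
from h import *
import pickle
C=pickle.load(open("w1.pkl","rb"));S=pickle.load(open("d.pkl","rb"))["scene"];D=pickle.load(open("d.pkl","rb"))["side"]
im=C[0].astype(int);B,G,R=im[...,0],im[...,1],im[...,2]
m=((R-B>25)&(R<170)).astype(np.uint8);m[225:]=0;m[:,:270]=0;m[:,380:]=0
c=max(cv2.findContours(m,0,1)[0],key=cv2.contourArea);print("brown",cv2.approxPolyDP(c,3,True).reshape(-1,2).tolist())
m=((B>180)&(R>200)).astype(np.uint8);m[225:]=0;m[:180]=0;m[:,:270]=0;m[:,380:]=0
c=max(cv2.findContours(m,0,1)[0],key=cv2.contourArea);print("band",cv2.boundingRect(c))
P=onz([(292,39.5),(356,39.5),(350,213),(294.5,213)],C,.06);print(P.round(4).tolist())
n=P[:2].mean(0);h=P[2:].mean(0);print("nose",n,"handle",h,"len",np.linalg.norm(n-h),"yaw",np.degrees(np.arctan2(*(n-h)[1::-1])))
print("widths",np.linalg.norm(P[0]-P[1]),np.linalg.norm(P[2]-P[3]))
u=(n-h)/np.linalg.norm(n-h);v=np.array([u[1],-u[0],0])
bowl=onz([(241.5,188)],S,.058)[0]; b2=onz([(362,262)],D,.058)[0]; b3=onz([(267,335)],C,.058)[0]
prop=onz([(273,157)],S,.11)[0]; p2=onz([(314.5,251)],D,.11)[0]
for q in(bowl,b2,b3,prop,p2): print(q.round(3),"along from handle",((q-h)@u).round(3),"right",((q-h)@v).round(3))
E
```

```text
brown [[294, 39], [294, 188], [349, 189], [350, 195], [355, 43]]
band (294, 190, 56, 23)
[[0.5504, -0.1133, 0.06], [0.6076, -0.0999, 0.06], [0.6457, -0.2651, 0.06], [0.5872, -0.2788, 0.06]]
nose [ 0.57897538 -0.10661688  0.06      ] handle [ 0.61643635 -0.27195876  0.06      ] len 0.16953248424428624 yaw 102.76579511049124
widths 0.05875573517439806 0.06012927822450473
[ 0.585 -0.451  0.058] along from handle -0.168 right -0.07
[ 0.592 -0.442  0.058] along from handle -0.16 right -0.061
[ 0.587 -0.446  0.058] along from handle -0.164 right -0.067
[ 0.478 -0.432  0.11 ] along from handle -0.126 right -0.17
[ 0.479 -0.436  0.11 ] along from handle -0.13 right -0.17
```

Emit:
drive_tool([
  [[0.002,0.0013,0.03],0],
  [[0,0,0.045],0],
  [[0,0,0.045],0],
  [[0,0,0.045],0],
  [[0,0,0.02],0],
  [[0,0,0.0105],0],
  [[0,0,0],0],
  [[0,0,0],0],
])

```text
t: 3.6
tool_pos: [0.6087, -0.2335, 0.1102]
tool_rot: [1.946, 2.463, 0.001]
contact_force: [0.8, 0.2, 0.8]
opening: 0.0855
grip_force: 0.0
```

Emit:
drive_tool([
  [[0,0,0],0],
  [[0,0,0],0],
  [[0,0,0],0],
  [[0,0,0],0],
  [[0,0,0],0],
  [[0,0,0],0],
  [[0,0,0],0],
  [[0,0,0],0],
], jaw=1, grip_force=70)

```text
t: 4.4
tool_pos: [0.609, -0.2338, 0.1111]
tool_rot: [1.944, 2.462, 0.001]
contact_force: [-0.7, 0.3, 5.7]
opening: 0.0586
grip_force: 77.1
```

Emit:
drive_tool([
  [[0,0,-0.01],0],
  [[0,0,-0.02],0],
  [[0,0,-0.03],0],
  [[0,0,-0.04],0],
  [[0,0,-0.05],0],
  [[0,0,0],0],
  [[0,0,0],0],
])

```text
t: 5.1
tool_pos: [0.6081, -0.2332, 0.2602]
tool_rot: [1.945, 2.463, 0.001]
contact_force: [-1.2, 0.1, -4.1]
opening: 0.0584
grip_force: 76.1
```

```bash
python3 - <<'E'
from h import *
import pickle
d=pickle.load(open("d.pkl","rb")); g=cv2.cvtColor(d["side"][0],cv2.COLOR_BGR2GRAY)
np.set_printoptions(linewidth=250)
print("cols",list(range(288,314)))
for r in range(142,162): print(r,g[r,288:314])
C=cam("wrist"); cv2.imwrite("pics/w2.png",C[0])
im=C[0].astype(int);B,G,R=im[...,0],im[...,1],im[...,2]
m=((R-B>25)&(R<170)).astype(np.uint8);m[250:]=0;m[:,:200]=0;m[:,450:]=0
c=max(cv2.findContours(m,0,1)[0],key=cv2.contourArea);print(cv2.minAreaRect(c),cv2.approxPolyDP(c,4,True).reshape(-1,2).tolist())
c2=cv2.resize(d["side"][0][125:185,270:340],(700,600),interpolation=cv2.INTER_CUBIC);cv2.imwrite("pics/slot.png",c2);go((0,0,0))
E
```

```text
cols [288, 289, 290, 291, 292, 293, 294, 295, 296, 297, 298, 299, 300, 301, 302, 303, 304, 305, 306, 307, 308, 309, 310, 311, 312, 313]
142 [166 168 167 168 168 172 166 169 191 192 193 193 194 194 197 198 202 203 202 184 149 179 219 208 184 194]
143 [164 165 167 175 185 191 155 117 164 146 122 121 118 107  93  94  90  84  85  73  82 145 190 182 175 176]
144 [180 191 188 126  78  82  71  62  78  70  68  62  65  65  61  60  59  57  59  52  76 146 185 180 177 181]
145 [178 178 188 152  49  60  61  63  63  63  64  66  65  63  63  65  65  63  66  55  79 144 185 178 177 178]
146 [177 182 185 155  49  59  65  65  65  62  63  64  62  62  64  56  57  54  51  47  67 139 179 174 172 171]
147 [179 179 184 152  43  48  50  51  48  47  44  44  42  42  62  77 105 150 146 143 180 221 209 222 228 227]
148 [176 172 177 146 101 142 146 147 162 178 208 239 228 220 210 204 211 223 217 198 184 181 177 174 179 186]
149 [221 228 228 237 245 235 222 203 188 196 210 209 210 208 210 202 193 191 187 184 182 181 182 180 179 180]
150 [173 179 186 188 194 188 186 185 173 177 211 205 201 204 205 204 199 184 181 182
[... 712 characters left out ...]
81 182 182 181 181 181 162 172 216 210 209 211 211 210 206 190 182 179 179 181 181]
158 [179 180 179 180 182 183 180 181 180 180 182 173 165 189 202 195 183 185 181 177 171 184 179 179 181 179]
159 [179 180 180 180 181 180 181 181 180 181 182 181 168 145 152 155 150 149 147 148 166 183 182 182 182 181]
160 [180 181 181 180 181 181 181 180 179 181 179 181 176 153 146 149 148 147 143 151 172 183 180 180 180 181]
161 [180 182 182 182 182 182 182 182 179 181 180 184 174 154 145 143 145 148 143 157 184 182 182 179 181 179]
((318.5, 124.5), (249.0, 173.0), 90.0) [[232, 0], [252, 249], [389, 249], [405, 0]]
t 5.15 at [ 0.6071 -0.2327  0.2575] az 103.41 shift tool [ 0.3669 -0.5363  0.2584] turn None
```

View pics/slot.png

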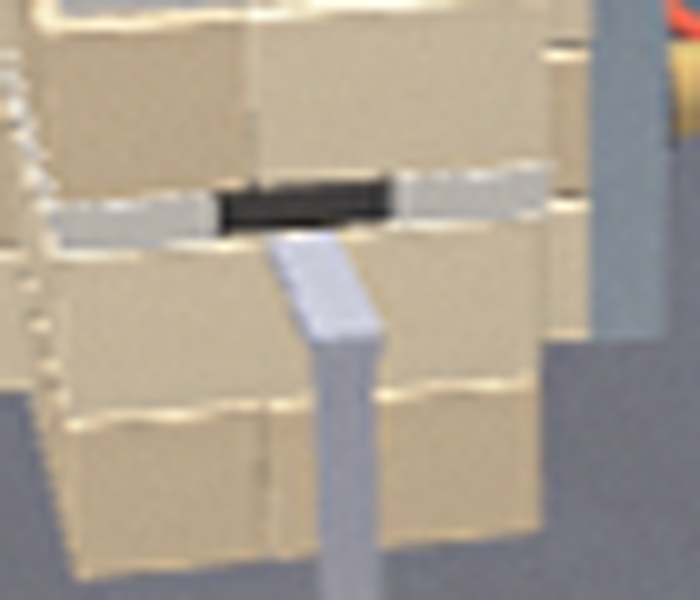

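View pics/w2.png

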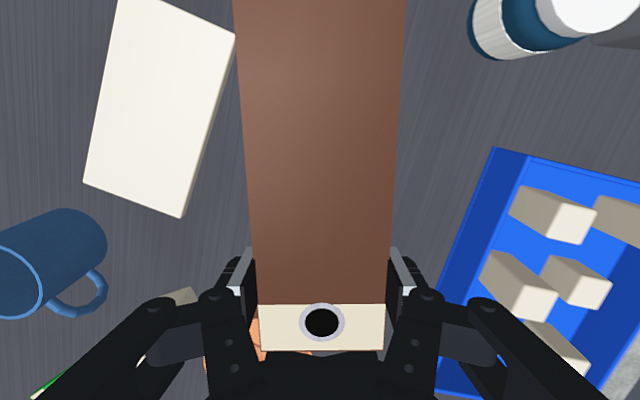

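The plate is held level and square: in w2 its sides run from (232,0)–(252,249) and (405,0)–(389,249), with the handle end at row 350. In the side crop the slot runs from px 291.3 to about 309 at row 145, with the runner below it.

```bash
python3 - <<'E'
from h import *
import pickle
d=pickle.load(open("d.pkl","rb"))
cv2.imwrite("pics/chim.png",cv2.resize(d["scene"][0][210:330,375:535],(800,600),interpolation=cv2.INTER_CUBIC))
E
```

```text
(no output)
```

View pics/chim.png

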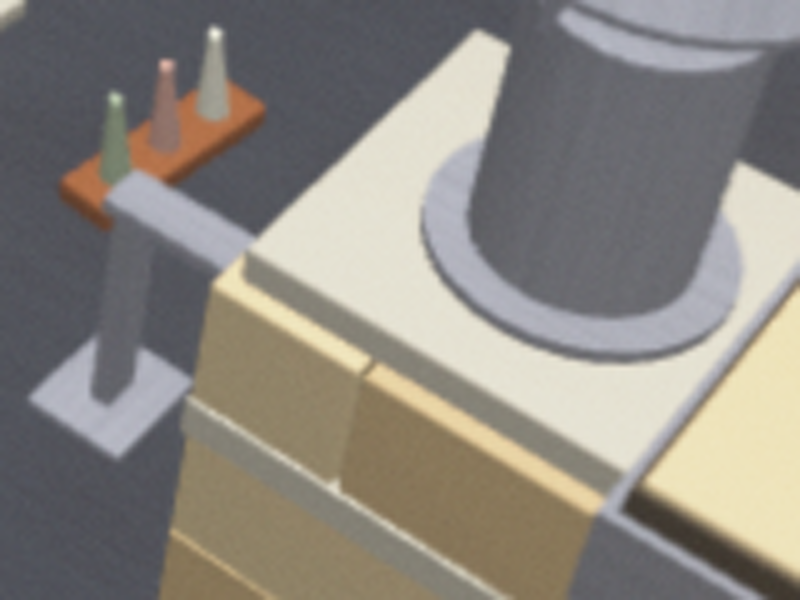

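```bash
python3 - <<'E'
from h import *
import pickle
d=pickle.load(open("d.pkl","rb"));S,D=d["scene"],d["side"]
sc=lambda *a:[(375+x/5-.4,210+y/5-.4) for x,y in a]
sd=lambda *a:[(270+x/10-.45,125+y/10-.45) for x,y in a]
yaw=lambda v:np.degrees(np.arctan2(v[1],v[0]))
s=onz(sc((475,30),(245,253),(630,475)),S,.228);print("slab",s.round(4).tolist(),"front width",np.linalg.norm(s[0]-s[1]),"depth",np.linalg.norm(s[2]-s[1]))
print("yaw front",yaw(s[1]-s[0])+90,"yaw side",yaw(s[2]-s[1]),"front mid",(s[0]+s[1])/2)
r=onz(sc((130,172),(105,200),(255,238),(220,270)),S,.1295);print("runner sc",r.round(4).tolist(),yaw(r[2]-r[0]),yaw(r[3]-r[1]))
q=onz(sd((318,338),(380,330),(272,238),(333,232)),D,.1295);print("runner sd",q.round(4).tolist(),yaw(q[2]-q[0]),yaw(q[3]-q[1]))
b=onz(sd((75,580),(542,530)),D,0);print("base",b.round(4).tolist(),yaw(b[1]-b[0])+90)
# side view slot on the face line y=.13 : plane through fm with yaw 86.5
for yw in(86,88):
  n=np.array([np.cos(np.radians(yw)),np.sin(np.radians(yw)),0])
  for off in(0,):
    p0=b.mean(0)
    o,R=rays([(291.25,145.5),(308.7,145.),(309.4,145)]+sd((52,205),(545,165)),D); P=o+R*(((p0-o)@n)/(R@n))[:,None]; print(yw,P.round(4).tolist(),"slot mid",P[:2].mean(0).round(4))
  # slot lateral vs base mid
  v=np.array([-n[1],n[0],0]);print(" kiln y of slot edges",((P-p0)@v).round(4), "runner y",((np.array(q)-p0)@v).round(4),"runner x",((np.array(q)-p0)@n).round(4))
E
```

```text
slab [[0.4999, 0.1383, 0.228], [0.6613, 0.1297, 0.228], [0.6683, 0.2764, 0.228]] front width 0.1617083499779466 depth 0.14681208133620552
yaw front 86.97523383491328 yaw side 87.30285389691514 front mid [0.58060429 0.13399784 0.228     ]
runner sc [[0.5619, 0.0296, 0.1295], [0.5827, 0.0306, 0.1295], [0.562, 0.0906, 0.1295], [0.5867, 0.0887, 0.1295]] 89.8382927949884 85.99792328683924
runner sd [[0.56, 0.0322, 0.1295], [0.5814, 0.0329, 0.1295], [0.5648, 0.1237, 0.1295], [0.5868, 0.123, 0.1295]] 86.97527237492096 86.53901490594268
base [[0.4879, 0.1343, 0.0], [0.6648, 0.1256, 0.0]] 87.19239175051786
86 [[0.5472, 0.132, 0.139], [0.6095, 0.1276, 0.1356], [0.612, 0.1274, 0.1354], [0.4896, 0.136, 0.1456], [0.6653, 0.1237, 0.1458]] slot mid [0.5784 0.1298 0.1373]
 kiln y of slot edges [ 0.0292 -0.0333 -0.0358  0.087  -0.0892] runner y [ 0.0095 -0.0118  0.011  -0.0109] runner x [-0.0986 -0.0965 -0.007  -0.0061]
88 [[0.547, 0.1309, 0.1394], [0.6098, 0.1287, 0.1352], [0.6123, 0.1287, 0.1349], [0.4891, 0.133, 0.1468], [0.6662, 0.1268, 0.1446]] slot mid [0.5784 0.1298 0.1373]
 kiln y of slot edges [ 0.0294 -0.0335 -0.036   0.0872 -0.0899] runner y [ 0.0129 -0.0084  0.0113 -0.0107] runner x [-0.0982 -0.0968 -0.0066 -0.0065]
```

```bash
python3 - <<'E'
from h import *
go((.5710,-.0258,.2575),86.8); print(pose()[3]["contact_force"])
E
```

```text
t 5.15 at [ 0.6071 -0.2327  0.2575] az 103.41 shift tool [2.097e-01 1.290e-02 1.000e-04] turn 0.2898
[-0.12771855  0.68048914 -4.77913917]
```

Emit:
drive_tool([
  [[0.02,0.001,0],0],
  [[0.035,0.002,0],0],
  [[0.045,0.003,0],0],
  [[0.045,0.003,0],0],
  [[0.04,0.0025,0],0],
  [[0.0247,0.0014,0],0],
  [[0,0,0],0.13],
  [[0,0,0],0.13],
  [[0,0,0],0.03],
  [[0,0,0],0],
])

```text
t: 6.15
tool_pos: [0.57, -0.0251, 0.2554]
tool_rot: [-2.279, -2.156, 0.005]
contact_force: [0.1, 0.2, -3.3]
opening: 0.0581
grip_force: 76.0
```

Emit:
drive_tool([
  [[0,0,0.02],0],
  [[0,0,0.02],0],
  [[0,0,0.01],0],
  [[0,0,0],0],
  [[0,0,0],0],
  [[0,0,0],0],
])

```text
t: 6.75
tool_pos: [0.5722, -0.0261, 0.2096]
tool_rot: [2.282, 2.157, 0.002]
contact_force: [-0.4, -0.9, -3.1]
opening: 0.0586
grip_force: 76.0
```

```bash
python3 - <<'E'
from h import *
go((.5710,-.0258,.1945),86.8); print(pose()[3]["contact_force"])
C=cam("wrist");S=cam("side"); 
cv2.imwrite("pics/c3.png",np.vstack([cv2.resize(C[0][:200],(800,250)),cv2.resize(S[0][105:180,240:380],(653,350),interpolation=cv2.INTER_CUBIC)[:, :].copy() if 0 else cv2.copyMakeBorder(cv2.resize(S[0][105:180,240:380],(653,350),interpolation=cv2.INTER_CUBIC),0,0,0,147,0)]))
E
```

```text
t 6.75 at [ 0.5722 -0.0261  0.2096] az 86.8 shift tool [ 0.0003 -0.0013  0.0151] turn -0.0
[-0.38358324 -0.90864467 -3.06024675]
```

View pics/c3.png

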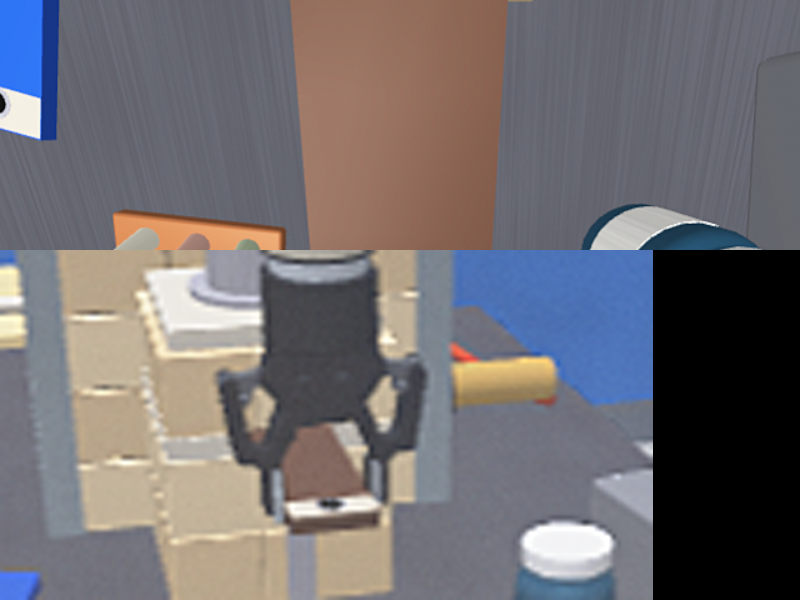

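Emit:
drive_tool([
  [[0,-0.001,0.005],0],
  [[0,0,0.005],0],
  [[0,0,0.003],0],
  [[0,0,0],0],
  [[0,0,0],0],
])

```text
t: 7.35
tool_pos: [0.5705, -0.026, 0.1952]
tool_rot: [-2.282, -2.158, 0.0]
contact_force: [-0.3, -0.1, -3.3]
opening: 0.0588
grip_force: 76.1
```

Emit:
drive_tool([
  [[0,0,0.001],0],
  [[0,0,0],0],
])

```text
t: 7.55
tool_pos: [0.5707, -0.026, 0.1945]
tool_rot: [2.283, 2.158, 0.0]
contact_force: [1.1, 0.5, -5.0]
opening: 0.0584
grip_force: 76.1
```

Emit:
drive_tool([
  [[0,0,0.001],0],
  [[0,0,0],0],
])

```text
t: 7.75
tool_pos: [0.5706, -0.026, 0.1933]
tool_rot: [-2.283, -2.158, 0.0]
contact_force: [0.1, 0.2, -3.7]
opening: 0.0581
grip_force: 76.1
```

Emit:
drive_tool([
  [[0,0,0.001],0],
  [[0,0,0],0],
])

```text
t: 7.95
tool_pos: [0.5707, -0.026, 0.1926]
tool_rot: [2.283, 2.158, 0.0]
contact_force: [-1.0, -0.1, -3.0]
opening: 0.0583
grip_force: 76.3
```

Emit:
drive_tool([
  [[0,0,0.001],0],
  [[0,0,0],0],
])

```text
t: 8.15
tool_pos: [0.5708, -0.026, 0.1921]
tool_rot: [2.282, 2.158, 0.0]
contact_force: [-2.7, 0.3, 0.3]
opening: 0.0584
grip_force: 76.7
```

Emit:
drive_tool([
  [[0,0,0.001],0],
  [[0,0,0],0],
])

```text
t: 8.35
tool_pos: [0.5708, -0.0261, 0.1915]
tool_rot: [2.282, 2.158, 0.0]
contact_force: [-3.9, -0.4, 4.9]
opening: 0.0585
grip_force: 77.1
```

Emit:
drive_tool([
  [[0,0,-0.0025],0],
  [[0.01,0,0],0],
  [[0.008,0,0],0],
  [[0,0,0],0],
  [[0,0,0],0],
])

```text
t: 8.85
tool_pos: [0.5716, -0.0072, 0.1926]
tool_rot: [-2.281, -2.159, -0.001]
contact_force: [-0.5, 0.9, -2.0]
opening: 0.0584
grip_force: 76.3
```

Emit:
drive_tool([
  [[0.003,0,0],0],
  [[0,0,0],0],
])

```text
t: 9.05
tool_pos: [0.5717, -0.0048, 0.1926]
tool_rot: [-2.282, -2.158, -0.0]
contact_force: [1.0, 1.4, -2.3]
opening: 0.0586
grip_force: 76.3
```

Emit:
drive_tool([
  [[0.003,0,0],0],
  [[0,0,0],0],
])

```text
t: 9.25
tool_pos: [0.5719, -0.0018, 0.1927]
tool_rot: [-2.282, -2.158, 0.0]
contact_force: [0.3, -0.0, -3.6]
opening: 0.0583
grip_force: 76.3
```

Emit:
drive_tool([
  [[0.002,0,0],0],
  [[0,0,0],0],
])

```text
t: 9.45
tool_pos: [0.572, 0.0001, 0.1928]
tool_rot: [-2.282, -2.158, -0.0]
contact_force: [-0.3, -0.7, -2.0]
opening: 0.0582
grip_force: 76.2
```

Emit:
drive_tool([
  [[0.002,0,0],0],
  [[0,0,0],0],
])

```text
t: 9.65
tool_pos: [0.5722, 0.0022, 0.1928]
tool_rot: [-2.282, -2.158, -0.0]
contact_force: [0.3, 0.3, -3.0]
opening: 0.0581
grip_force: 76.2
```

Emit:
drive_tool([
  [[0.002,0,0],0],
  [[0,0,0],0],
])

```text
t: 9.85
tool_pos: [0.5723, 0.0042, 0.1929]
tool_rot: [-2.282, -2.158, -0.0]
contact_force: [0.0, 0.9, -3.1]
opening: 0.0584
grip_force: 76.2
```

Emit:
drive_tool([
  [[0.002,0,0],0],
  [[0,0,0],0],
])

```text
t: 10.05
tool_pos: [0.5724, 0.0062, 0.1929]
tool_rot: [-2.282, -2.158, -0.0]
contact_force: [-0.5, 0.6, -2.9]
opening: 0.0583
grip_force: 76.2
```

Emit:
drive_tool([
  [[0.002,0,0],0],
  [[0,0,0],0],
])

```text
t: 10.25
tool_pos: [0.5725, 0.0082, 0.1929]
tool_rot: [-2.282, -2.158, -0.0]
contact_force: [-0.1, -0.4, -3.8]
opening: 0.0584
grip_force: 76.2
```

Nose about 8 mm past the face with no resistance; continuing in small steps.

Emit:
drive_tool([
  [[0.003,0,0],0],
  [[0.002,0,0],0],
  [[0,0,0],0],
])

```text
t: 10.55
tool_pos: [0.5728, 0.0133, 0.1929]
tool_rot: [-2.282, -2.159, -0.0]
contact_force: [-0.2, 1.1, -3.0]
opening: 0.0583
grip_force: 76.2
```

Emit:
drive_tool([
  [[0.003,0,0],0],
  [[0.003,0,0],0],
  [[0,0,0],0],
])

```text
t: 10.85
tool_pos: [0.5731, 0.0194, 0.1929]
tool_rot: [-2.282, -2.159, -0.0]
contact_force: [0.5, -0.3, -3.3]
opening: 0.0585
grip_force: 76.2
```

Emit:
drive_tool([
  [[0.003,0,0],0],
  [[0.003,0,0],0],
  [[0,0,0],0],
])

```text
t: 11.15
tool_pos: [0.5735, 0.0254, 0.1929]
tool_rot: [-2.282, -2.159, -0.0]
contact_force: [0.1, 0.5, -2.8]
opening: 0.0585
grip_force: 76.2
```

Emit:
drive_tool([
  [[0.003,0,0],0],
  [[0.003,0,0],0],
  [[0,0,0],0],
])

```text
t: 11.45
tool_pos: [0.5738, 0.0313, 0.1929]
tool_rot: [-2.282, -2.159, -0.0]
contact_force: [-0.3, 0.8, -3.3]
opening: 0.0583
grip_force: 76.2
```

Emit:
drive_tool([
  [[0.004,0,0],0],
  [[0.004,0,0],0],
  [[0.004,0,0],0],
  [[0,0,0],0],
])

```text
t: 11.85
tool_pos: [0.5745, 0.0435, 0.1929]
tool_rot: [-2.282, -2.159, -0.0]
contact_force: [0.9, 0.8, -2.8]
opening: 0.0589
grip_force: 76.2
```

Emit:
drive_tool([
  [[0.004,0,0],0],
  [[0.004,0,0],0],
  [[0.004,0,0],0],
  [[0,0,0],0],
])

```text
t: 12.25
tool_pos: [0.5751, 0.0555, 0.1929]
tool_rot: [-2.282, -2.159, -0.0]
contact_force: [0.4, 0.2, -3.0]
opening: 0.0582
grip_force: 76.2
```

Emit:
drive_tool([
  [[0.004,0,0],0],
  [[0.004,0,0],0],
  [[0.004,0,0],0],
  [[0,0,0],0],
])

```text
t: 12.65
tool_pos: [0.5758, 0.0674, 0.1929]
tool_rot: [-2.282, -2.159, -0.0]
contact_force: [0.6, 0.0, -3.2]
opening: 0.0584
grip_force: 76.2
```

Emit:
drive_tool([
  [[0,0,0.001],0],
  [[0,0,0],0],
])

```text
t: 12.85
tool_pos: [0.5759, 0.0672, 0.1926]
tool_rot: [-2.282, -2.158, -0.001]
contact_force: [-3.1, 1.4, 1.2]
opening: 0.058
grip_force: 76.5
```

Emit:
drive_tool([
  [[0,0,0],0],
  [[0,0,0],0],
  [[0,0,0],0],
  [[0,0,0],0],
  [[0,0,0],0],
  [[0,0,0],0],
], jaw=0)

```text
t: 13.45
tool_pos: [0.5759, 0.0668, 0.1919]
tool_rot: [2.283, 2.158, 0.0]
contact_force: [0.4, -0.5, 0.2]
opening: 0.0853
grip_force: 0.0
```

```bash
python3 - <<'E'
from h import *
go((.572,-.002,.2045)); print(pose()[3]["contact_force"])
C=cam("wrist");S=cam("side"); 
cv2.imwrite("pics/c4.png",np.vstack([cv2.resize(C[0],(480,300)),cv2.resize(S[0][105:180,250:370],(480,300),interpolation=cv2.INTER_CUBIC)]))
E
```

```text
t 13.45 at [0.5759 0.0668 0.1919] az 86.78 shift tool [-0.0689  0.     -0.0126] turn None
[ 0.39275296 -0.47778401  0.18793104]
```

View pics/c4.png

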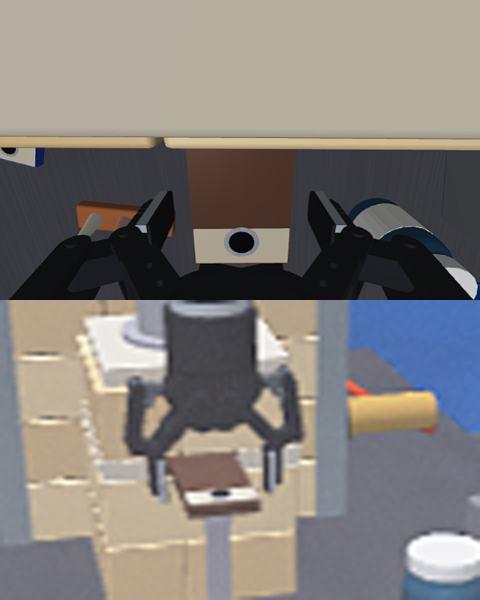

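Emit:
drive_tool([
  [[-0.02,0,0],0],
  [[-0.03,0,0],0],
  [[-0.025,0,0],0],
  [[0,0,-0.0133],0],
  [[0,0,0],0],
])

```text
t: 14.05
tool_pos: [0.5728, -0.0083, 0.2076]
tool_rot: [2.282, 2.155, 0.004]
contact_force: [0.1, 0.5, 1.2]
opening: 0.0853
grip_force: 0.0
```

Emit:
drive_tool([
  [[0,0,0],0],
  [[0,0,0],0],
  [[0,0,0],0],
  [[0,0,0],0],
  [[0,0,0],0],
  [[0,0,0],0],
  [[0,0,0],0],
  [[0,0,0],0],
  [[0,0,0],0],
  [[0,0,0],0],
], jaw=1, grip_force=40)

```text
t: 15.05
tool_pos: [0.5716, -0.008, 0.2052]
tool_rot: [-2.283, -2.158, -0.0]
contact_force: [-0.0, 0.8, 0.3]
opening: 0.0002
grip_force: 0.0
```

```bash
python3 - <<'E'
from h import *
import pickle
go((.5759-.0523*.063,.0668-.063,.2045),86.8); print(pose()[3]["contact_force"],pose()[3]["opening"])
C=cam("wrist"); pickle.dump(C,open("w5.pkl","wb")); cv2.imwrite("pics/w5.png",C[0])
im=C[0].astype(int);m=((im.min(2)>150)).astype(np.uint8)
for c in cv2.findContours(m,0,1)[0]:
    if cv2.contourArea(c)>800: print(cv2.boundingRect(c),cv2.contourArea(c))
p,R,a,o=pose(); print("fingertip proj",proj([p+R@[0,0,.0726],p+R@[.011,0,.0726]],C).round(0).tolist())
E
```

```text
t 15.05 at [ 0.5716 -0.008   0.2052] az 86.79 shift tool [0.0119 0.0003 0.0007] turn -0.0002
[-0.02090294  0.75788796  0.33173873] 0.00021734050875117354
(571, 366, 69, 34) 885.5
(534, 227, 106, 98) 8138.0
(472, 187, 108, 94) 2880.0
(253, 133, 138, 62) 7788.5
(0, 91, 37, 43) 970.0
fingertip proj [[322.0, 258.0], [322.0, 239.0]]
```

View pics/w5.png

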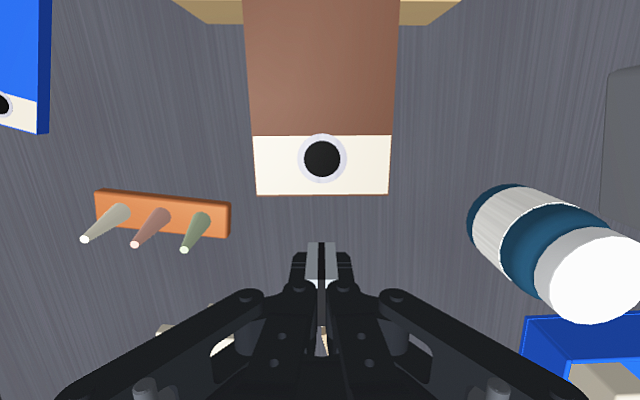

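Emit:
drive_tool([
  [[0.01,0,0],0],
  [[0.01,0,0],0],
  [[0.003,0,0],0],
  [[0.003,0,0],0],
  [[0.003,0,0],0],
  [[0,0,0],0],
])

```text
t: 15.7
tool_pos: [0.5733, 0.0212, 0.2052]
tool_rot: [-2.282, -2.159, -0.0]
contact_force: [0.2, 0.6, 0.7]
opening: -0.0003
grip_force: 0.2
```

Emit:
drive_tool([
  [[0.003,0,0],0],
  [[0.003,0,0],0],
  [[0.003,0,0],0],
])

```text
t: 16.0
tool_pos: [0.5738, 0.0299, 0.2053]
tool_rot: [2.283, 2.158, -0.0]
contact_force: [-0.4, -2.9, 0.4]
opening: -0.0003
grip_force: 1.2
```

Emit:
drive_tool([
  [[0.003,0,0],0],
  [[0.003,0,0],0],
  [[0.003,0,0],0],
])

```text
t: 16.3
tool_pos: [0.5743, 0.0391, 0.2053]
tool_rot: [2.282, 2.158, 0.0]
contact_force: [-0.0, -2.0, 0.4]
opening: -0.0
grip_force: 1.4
```

Emit:
drive_tool([
  [[0.003,0,0],0],
  [[0.003,0,0],0],
  [[0.003,0,0],0],
])

```text
t: 16.6
tool_pos: [0.5749, 0.048, 0.2054]
tool_rot: [2.283, 2.158, 0.0]
contact_force: [0.4, -3.7, 1.0]
opening: 0.0004
grip_force: 1.6
```

Pushing at about 3 N, which is just friction. Continuing, more gently near the end.

Emit:
drive_tool([
  [[0.003,0,0],0],
  [[0.003,0,0],0],
  [[0.003,0,0],0],
])

```text
t: 16.9
tool_pos: [0.5754, 0.057, 0.2054]
tool_rot: [2.283, 2.158, 0.0]
contact_force: [-0.2, -3.4, 2.1]
opening: -0.0002
grip_force: 1.8
```

Emit:
drive_tool([
  [[0.003,0,0],0],
  [[0.003,0,0],0],
  [[0.003,0,0],0],
])

```text
t: 17.2
tool_pos: [0.576, 0.066, 0.2056]
tool_rot: [2.282, 2.158, 0.0]
contact_force: [0.0, -4.4, 3.5]
opening: 0.0001
grip_force: 2.2
```

Emit:
drive_tool([
  [[0.002,0,0],0],
  [[0.002,0,0],0],
])

```text
t: 17.4
tool_pos: [0.5761, 0.07, 0.2054]
tool_rot: [2.282, 2.158, 0.0]
contact_force: [0.4, -4.1, 3.8]
opening: -0.0
grip_force: 2.2
```

Emit:
drive_tool([
  [[0.001,0,0],0],
  [[0.001,0,0],0],
])

```text
t: 17.6
tool_pos: [0.5762, 0.0718, 0.2053]
tool_rot: [2.283, 2.158, -0.0]
contact_force: [0.1, -4.0, 3.1]
opening: -0.0002
grip_force: 2.2
```

Emit:
drive_tool([
  [[0.001,0,0],0],
  [[0.001,0,0],0],
])

```text
t: 17.8
tool_pos: [0.5762, 0.0739, 0.2052]
tool_rot: [-2.283, -2.158, 0.0]
contact_force: [-0.8, -4.5, 3.1]
opening: 0.0005
grip_force: 2.2
```

Emit:
drive_tool([
  [[0.001,0,0],0],
  [[0.001,0,0],0],
])

```text
t: 18.0
tool_pos: [0.5763, 0.0751, 0.2052]
tool_rot: [2.282, 2.157, -0.003]
contact_force: [-0.6, -9.1, 4.4]
opening: -0.0002
grip_force: 4.6
```

Emit:
drive_tool([
  [[0.001,0,0],0],
  [[0,0,0],0],
])

```text
t: 18.2
tool_pos: [0.5763, 0.0754, 0.2052]
tool_rot: [2.281, 2.157, -0.005]
contact_force: [-1.4, -9.2, 4.6]
opening: 0.0
grip_force: 5.2
```

Emit:
drive_tool([
  [[0.001,0,0],0],
  [[0,0,0],0],
])

```text
t: 18.4
tool_pos: [0.5764, 0.0755, 0.2052]
tool_rot: [2.28, 2.155, -0.008]
contact_force: [-1.3, -13.3, 5.6]
opening: -0.0001
grip_force: 6.6
```

Firm contact, 13 N at constant position. I'll back off and measure the handle-to-face distance numerically.

Emit:
drive_tool([
  [[-0.01,0,0],0],
  [[-0.03,0,0],0],
  [[-0.04,0,0],0],
  [[0,0,0],0],
  [[0,0,0],0],
  [[0,0,0],0],
])

```text
t: 19.0
tool_pos: [0.5717, -0.001, 0.2046]
tool_rot: [-2.281, -2.158, -0.001]
contact_force: [-0.2, -0.1, 1.0]
opening: -0.0001
grip_force: 0.0
```

```bash
python3 - <<'E'
from h import *
import pickle
go((0,0,0))
def an(C,p,u):
    im=C[0].astype(int); m=(im.min(2)>150).astype(np.uint8)
    for c in cv2.findContours(m,0,1)[0]:
        x,y,w,h=cv2.boundingRect(c)
        if cv2.contourArea(c)>2500 and 200<x<330: 
            print("band",(x,y,w,h)); hp=cv2.approxPolyDP(c,5,True).reshape(-1,2); print(hp.tolist())
            for z in(.1400,.1415): e=onz([(x,y+h),(x+w,y+h)],C,z); print("handle",z,e.round(4).tolist(),((e-p)@u).round(4))
    # face base: tan to dark transition in columns
    sat=im[...,2]-im[...,0]
    for col in(215,225,415,425): print(col,sat[:60:3,col].tolist())
C0=pickle.load(open("w5.pkl","rb"));u=np.array([.0523,.9986,0]);f=np.array([.5792,.130,0])
an(C0,f,u)
C=cam("wrist");an(C,f,u);pickle.dump(C,open("w6.pkl","wb"))
print([onz([(320,r)],C0,0)[0].round(4).tolist() for r in(22,25)])
E
```

```text
t 19.0 at [ 0.5717 -0.001   0.2046] az 86.82 shift tool [-0.031  -0.5706  0.2051] turn None
band (253, 133, 138, 62)
[[253, 136], [257, 194], [387, 193], [390, 135]]
handle 0.14 [[0.5421, 0.0299, 0.14], [0.6054, 0.0264, 0.14]] [-0.1019 -0.1021]
handle 0.1415 [[0.5425, 0.0304, 0.1415], [0.605, 0.0268, 0.1415]] [-0.1014 -0.1017]
215 [63, 58, 58, 58, 59, 57, 57, 58, 0, -12, -11, -11, -11, -11, -12, -12, -12, -12, -11, -13]
225 [64, 58, 59, 59, 58, 56, 57, 57, 11, -12, -12, -11, -10, -11, -12, -11, -12, -12, -13, -13]
415 [76, 59, 58, 58, 57, 57, 57, 56, 64, -14, -13, -13, -12, -11, -12, -11, -11, -12, -12, -11]
425 [75, 58, 58, 57, 58, 56, 56, 56, 65, -12, -11, -13, -12, -12, -13, -13, -13, -13, -11, -12]
band (282, 78, 71, 120)
[[287, 79], [282, 133], [289, 196], [338, 197], [338, 175], [351, 169], [352, 114], [340, 113], [341, 79]]
handle 0.14 [[0.5553, 0.0351, 0.14], [0.5878, 0.0333, 0.14]] [-0.096  -0.0961]
handle 0.1415 [[0.5555, 0.0356, 0.1415], [0.5877, 0.0338, 0.1415]] [-0.0956 -0.0957]
band (245, 0, 158, 74)
[[245, 0], [250, 73], [397, 72], [402, 0]]
handle 0.14 [[0.5452, 0.0886, 0.14], [0.6094, 0.0851, 0.14]] [-0.0431 -0.0433]
handle 0.1415 [[0.5455, 0.0885, 0.1415], [0.609, 0.085, 0.1415]] [-0.0432 -0.0434]
215 [49, 50, 49, 50, 71, 57, 59, 57, 57, 57, 57, 51, -11, -11, -10, -10, -13, -12, -12, -13]
225 [50, 50, 50, 51, 72, 57, 58, 58, 58, 55, 56, 63, -10, -10, -9, -11, -11, -11, -11, -13]
415 [49, 49, 51, 49, 52, 60, 58, 57, 56, 56, 56, 57, -10, -12, -12, -11, -11, -11, -12, -12]
425 [50, 50, 50, 49, 46, 61, 57, 57, 55, 57, 55, 57, -9, -11, -12, -12, -12, -13, -12, -13]
[[0.5782, 0.1291, 0.0], [0.5781, 0.127, 0.0]]
```

The handle end is about 41 mm outside the face, measured from the face's base line, and about 56 mm from the runner's end, where home is 55. Both agree with the nose on the stop. Clearing the hand and handing in.

Emit:
drive_tool([
  [[-0.02,0,-0.02],0],
  [[-0.02,0,-0.03],0],
  [[-0.02,0,-0.03],0],
  [[0,0,0],0],
  [[0,0,0],0],
  [[0,0,0],0],
])

```text
t: 19.65
tool_pos: [0.5681, -0.0608, 0.2836]
tool_rot: [-2.28, -2.158, 0.002]
contact_force: [-0.1, 1.2, -1.1]
opening: 0.0002
grip_force: 0.0
```

```bash
python3 -c "
from station import ctrl
print(ctrl.finish_job())"
```

```text
the job is handed in; nothing more can be done
None
```

The damper is pushed in until it stopped firmly, with about 41 mm of its handle end left outside (home is 40 mm), and it is released; the job was handed in at about 20 s, with no verdict returned. The push peaked at 13 N, below the 25 N that would shift the bricks, and I moved nothing else on the bench.

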